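# Stow a lock cylinder in the sprung counter drawer

### The arm

A 6-joint arm with a two-finger parallel gripper is mounted at the origin on a cart in front of the work surface, level with it; the furniture and walls round the work are solid. World frame = base frame: x ahead of the robot, y to its left, z up, the work surface at z = 0. Lengths are in m, angles in degrees, forces in N, time in s.
With the tool pointing down it reaches from about 0.35 to 0.875 m from the base axis. Payload 4.2 kg.
Tool frame: the origin (TCP) lies midway between the tips of the shut fingers; the grasp point (between the pads) lies 19 mm behind it (hold_point_z is the z of the grasp point in the tool frame, in m); z points along the fingers, y is the direction in which the jaws open and shut (so a half turn about z gives the same grasp; the last joint's range is limited). The gripper opens to 87 mm and grips with 3 to 60 N. Pads are 19 mm wide; open, the fingers measure 117 mm over their backs; the gripper's body (75 mm by 190 mm) begins 51 mm behind the grasp point.
Start: joints at [-56.115, 22.042, 0.453, 0, -68.411, -14.817], TCP at [0.204, -0.591, 0.223] pointing down, gripper open.
Joint ranges: [-179.83, 179.83], [-69.29, 118.12], [-61.27, 80.66], [-181.25, 117.63], [-171.15, -9.14], [-177.46, 177.46]. Speed limits (degrees/s): [159.86, 159.86, 180, 180, 180, 180].

### API

Orientations are given as a 3x3 rotation matrix whose columns are the frame's x, y, z axes.
In Python, from station import * gives the robot as it stands. The module is installed in compiled form; this text tells all that it offers.
- The arm moves only by the tool jog_arm, never from a script. Its argument "moves" is a list of rows, each a list of 7 numbers: the closure, from -1 (fully open) to 1 (shut), then the shift along the tool's x, y, z in m, then the turn, a rotation vector about the tool's x, y, z in rad. In form: [[gripper, x, y, z, wx, wy, wz], ...]. A call has exactly 10 rows; each row is the pose to reach, as a shift and turn from the pose commanded when the call began, along the tool's axes at that moment; what a row does not reach only later rows make up. A row lasts 1/12 s, in which the tool goes at most 41.7 mm and 7.16 degrees, less where a joint would pass 70% of its speed; a pose out of reach is approached as far as the arm can. A call with a gripper value outside its range is refused whole. The fingers move at their own pace and stop on an object; the grip force is fixed at half the most. Time passes only in rows, so rows that repeat a pose let the fingers close, or fill a call up. It gives the time, the measured TCP pose, the force and the opening at its end, in the units of the state.
- sense(): the state, without advancing time (a new reading comes with each control period).
- capture(name): name is "side" or "top" or "wrist"; returns a dict with "frame" (384x512x3 uint8, red, green, blue), "fov_y" (degrees; the focal length in pixels is half the picture's height over the tangent of half this angle, whatever the lens; pixels are square), "cx", "cy" (the principal point, pixels), "k1" (the pictures are not rectified: a ray, as slopes to the right and down, at radius r is drawn at 1 + k1 r^2 times it, then the intrinsics apply), "world_from_camera" (4x4, takes a point from camera to world coordinates). Camera axes: x right, y down, z forward; pixel columns grow to the right and rows downward; lengths in m; the calibration is good to about 2 mm. A picture is of the moment at which its call begins. There is no depth.
- finish_job(): hands the job in, once; it reports no verdict.
The state is a dict: "time_s": time; "joints": joint angles; "joint_velocities": joint speeds; "effort": joint torques, N m; "tcp_pos": TCP position; "ee_rot": TCP orientation; "wrist_force": force on the tool from outside, world axes, zero at the start; "moment": the same for the moment, N m; "gripper_width": opening from 0.0 (shut) to 1.0 (fully open).
Only numpy, scipy, OpenCV 4.12 (cv2) and the standard library are available. Lean on these libraries where they do the work, as an engineer would, in place of code of your own. Each camera call takes 0.05 s, during which the arm holds its last target.

### The job

Press the release button on top of the small grey counter drawer so that its tray pops out, and set the loose lock cylinder down inside the tray (do not drop it). Then push the tray home by its front until the catch clicks and it stays shut by itself; push slowly and by feel, because the catch is worn and takes at a different depth every time, and forcing the drawer or its button bends them. Leave the tin and the loupe where they are.

Things in the scene. Friction and masses are not known exactly. Their poses are not given: they have to be found in the camera images.
- case: Drawer unit: plain grey steel box fixed on the worktop, 170 (x) x 160 (y) x 66 mm high, yaw up to 0.2 rad. Origin: centre of its underside; x to its back, y to its left, z up. The tray comes out of its front (-x).
- tray (a joint): Metres the tray is out along -x of the case: 0 latched shut, 0.080 fully out. A spring (6 N shut, 4.5 N out) runs it out unless latched. To latch, push it in past 0, to somewhere between 0 and -0.011 (worn catch: play differs every run, unseen); let go, it returns to 0 and stays. More than 25 N in all bends it.
- tray_front (a point): Middle of the outer face of the tray's front panel: upright aluminium plate 158 mm wide (y), 12 mm thick, from 5 to 63 mm above the worktop; this point is at 34 mm. Axes as the case; moves with the tray. Shut, the face is 26 mm before the case's front, with a 14 mm gap behind the panel.
- tray_in (a point): On the tray's floor, 10 mm above the worktop, 66 mm behind the panel's outer face; axes as the case, moves with the tray. Inside: 118 mm wide (59 each way in y). With the tray out, open above from 54 mm before this point (panel) to 40 mm behind it (case front). Side walls 17 mm, panel 53 mm above the floor; 51 mm headroom in the case.
- release (a joint): Metres the release button is pressed: 0 up, 0.010 fully down; sprung, 3 N starts it, 9 N is fully down; over 25 N bends it. The tray is let go at about 0.003 to 0.006 (6 to 7 N), well before the end stop. The closing tray dips it too, and it springs up at the click.
- release_top (a point): Centre of the flat top of the round black release button, 32 mm in diameter, on top of the case, 81 mm above the worktop when up. Press straight down.
- tray_catch (a point): The hidden catch inside the case, 150 mm behind the tray's front face. Feel of the closing push in all: about 5 to 7 N at first, rising to 13 to 16 N as the catch is ridden down, then dropping back to about 6 N just before the click; within 1 mm past the click a rubber buffer stops the tray, stiffening by about 10 N per mm.
- lock_cylinder: Brass euro-profile lock cylinder, loose, 0.2 kg: 17 mm thick (its x), 64 mm long (its y), 37 mm tall, standing on the worktop. Origin: centre of its underside, z up. Grip it across its 17 mm from above.
- pin_tin: Round flat tin, 70 mm diameter, 24 mm high, loose; to be left alone. Origin: centre of its underside.
- loupe: Small black loupe standing on the worktop, 33 mm diameter, 30 mm high, loose; to be left alone. Origin: centre of its underside.
Not all that is in view belongs to the job. Of the things like the lock_cylinder, leave any that is turquoise; of the rest the larger one is meant.

How it is judged:
By the outcome, as a careful person would: the job done as asked, in the order asked, and still so for the second after the job is handed in, with the robot touching nothing.
It also fails if it takes over 62 s, if anything falls off the work surface, if the arm or the gripper's body presses on something with over 40 N, if the wrist force passes 120 N, or if a joint passes its speed limit or range.

## Working session

There is one attempt and no reset: what is moved stays moved. The work goes in short steps, Python scripts to look and compute and a tool call to move; the robot and the scene stay as the last step left them, time stands still between calls to the robot, and variables do not carry over. Pictures are saved under pics/ and viewed, and the job is handed in when it is done.

Besides the shell and the picture viewer there is one more tool, called after ">>>" in YAML: its name, and indented under it one key for each argument. jog_arm: Moves the arm, as the interface text tells. Its arguments: {"type":"object","properties":{"moves":{"type":"array"}},"required":["moves"]}

```bash
mkdir -p pics; cat > h.py <<'E'
from station import *
import numpy as np, cv2
def shot(name,fn):
    c=capture(name); cv2.imwrite('pics/'+fn,c['frame'][:,:,::-1]); 
    import pickle; pickle.dump(c,open('pics/'+fn+'.pkl','wb')); return c
def load(fn):
    import pickle; return pickle.load(open('pics/'+fn+'.pkl','rb'))
def K(c):
    h=c['frame'].shape[0]; f=h/2/np.tan(np.radians(c['fov_y'])/2)
    return np.array([[f,0,c['cx']],[0,f,c['cy']],[0,0,1.]])
def und(c,uv):
    return cv2.undistortPoints(np.array(uv,float).reshape(-1,1,2),K(c),np.array([c['k1'],0,0,0.])).reshape(-1,2)
def atz(c,uv,z):
    r=und(c,uv); T=np.array(c['world_from_camera']); d=np.c_[r,np.ones(len(r))]@T[:3,:3].T; o=T[:3,3]
    return o+d*((z-o[2])/d[:,2])[:,None]
def proj(c,P):
    T=np.linalg.inv(np.array(c['world_from_camera'])); P=np.array(P,float).reshape(-1,3)
    q=P@T[:3,:3].T+T[:3,3]
    return cv2.projectPoints(q.reshape(-1,1,3),np.zeros(3),np.zeros(3),K(c),np.array([c['k1'],0,0,0.]))[0].reshape(-1,2)
def crop(fn,x0,y0,x1,y1,s,out):
    im=cv2.imread('pics/'+fn)[y0:y1,x0:x1]; cv2.imwrite('pics/'+out,cv2.resize(im,None,fx=s,fy=s,interpolation=cv2.INTER_CUBIC))
E
python3 - <<'E'
from h import *
for n in ['side','top','wrist']:
    c=shot(n,n+'1.png'); print(n,c['fov_y'],c['cx'],c['cy'],c['k1'],np.round(c['world_from_camera'],3).tolist())
print(sense()); 
try: print(hold_point_z)
except Exception as e: print(e)
E
```

```text
side 54.338535641625725 253.26279993769074 194.2534970852645 -0.10075161810760405 [[-0.905, -0.158, 0.396, 0.259], [-0.425, 0.39, -0.817, 1.056], [-0.025, -0.907, -0.42, 0.448], [0.0, 0.0, 0.0, 1.0]]
top 42.08057849624966 253.67169344133188 197.01026875111558 -0.07778801393535095 [[-0.017, -0.984, 0.175, 0.415], [-1.0, 0.018, 0.007, 0.358], [-0.01, -0.175, -0.985, 1.04], [0.0, 0.0, 0.0, 1.0]]
wrist 71.32461204232783 260.50712643452914 196.398265919784 0.014140364110831959 [[-0.327, 0.912, 0.249, 0.136], [0.945, 0.315, 0.087, -0.614], [0.001, 0.264, -0.965, 0.383], [0.0, 0.0, 0.0, 1.0]]
{'time_s': 0.15, 'joints': array([-5.61160520e+01,  2.20807924e+01,  3.96318284e-01, -2.03921664e-02,
       -6.84112234e+01, -1.48187077e+01]), 'joint_velocities': array([ 0.04873367, -0.15623302,  0.16211156,  0.08419529,  0.09637796,
       -0.0423213 ]), 'effort': array([-3.98441653e-04, -3.91051877e+01,  1.87586474e+01,  4.22230974e+00,
        1.23489505e-02, -1.49343236e-04]), 'tcp_pos': array([ 0.20403325, -0.59026572,  0.22169986]), 'ee_rot': array([[-9.45190074e-01, -3.26519972e-01, -6.56427064e-04],
       [-3.26520615e-01,  9.45188775e-01,  1.57106399e-03],
       [ 1.07463722e-04,  1.69929106e-03, -9.99998550e-01]]), 'wrist_force': array([ 0.16088269, -0.30057218, -0.29823844]), 'moment': array([ 0.00256603, -0.02067662, -0.00211803]), 'gripper_width': 1.0018079722818567}
-0.0187
```

View pics/top1.png

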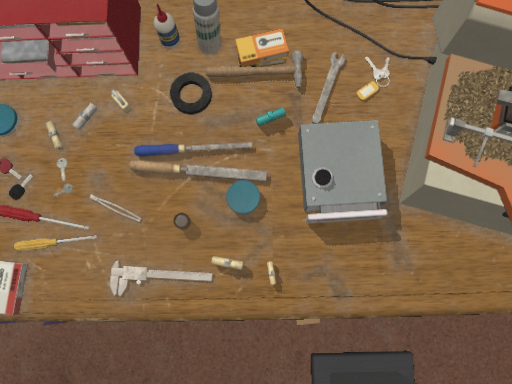

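View pics/side1.png

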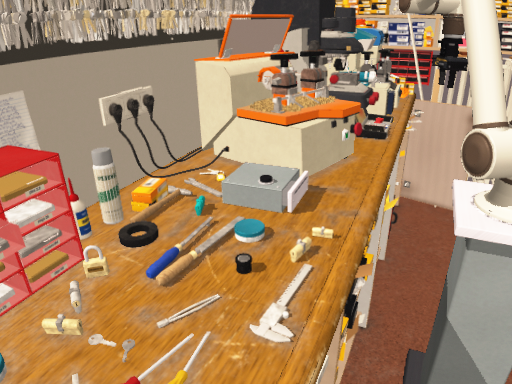

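View pics/wrist1.png

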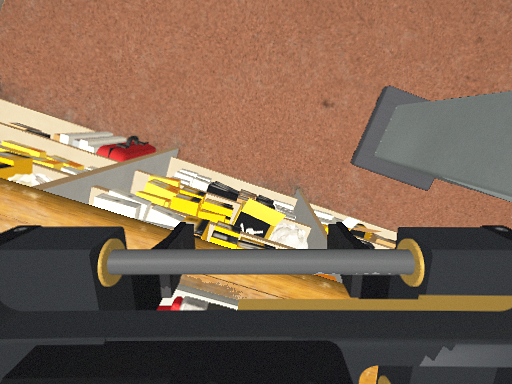

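```bash
python3 - <<'E'
from h import *
crop('top1.png',190,100,400,290,3.8,'t1c.png')
c=load('top1.png')
crop('top1.png',190,235,300,295,7,'t1d.png')
crop('top1.png',0,80,150,210,5,'t1e.png')
E
```

```text
(no output)
```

View pics/t1c.png

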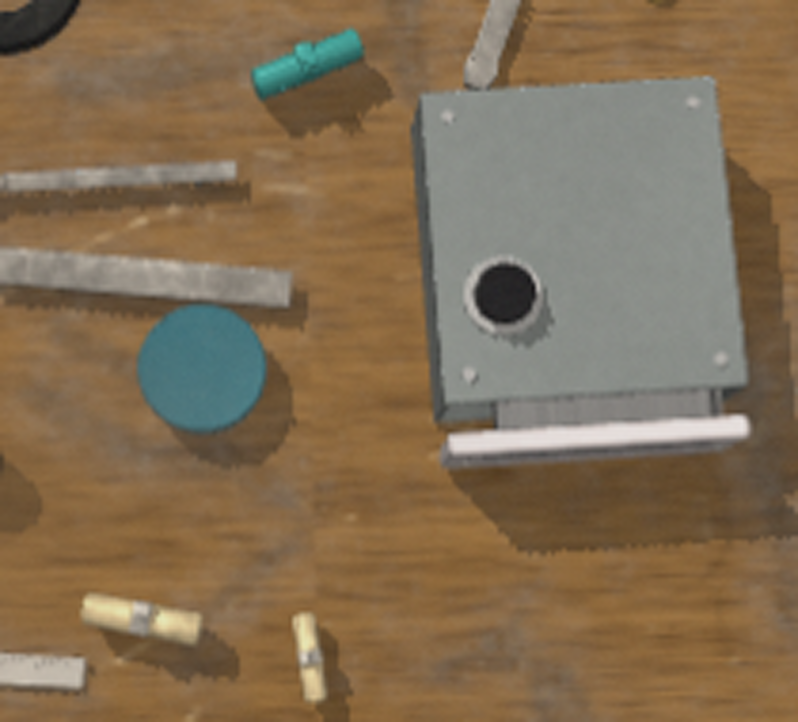

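View pics/t1d.png

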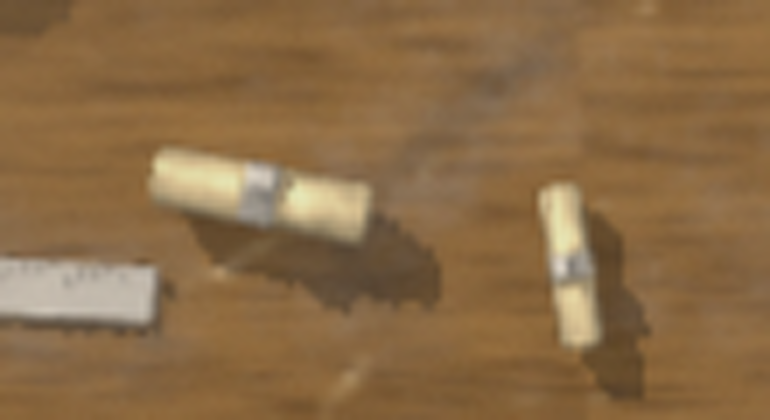

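View pics/t1e.png

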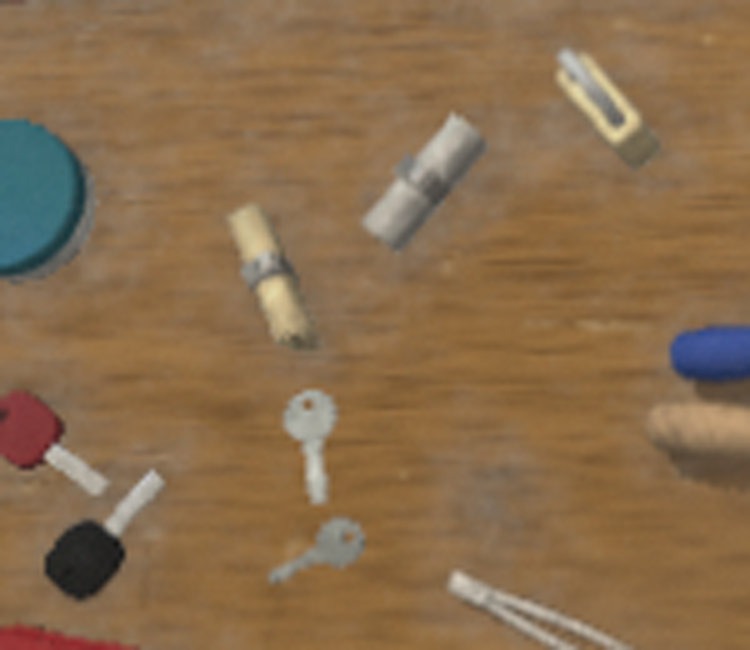

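```bash
cat >> h.py <<'E'
E
python3 - <<'E'
from h import *
c=load('top1.png')
o=np.array([190,235]);A=atz(c,np.array([[153,178],[370,212]])/7+o,0.035);print('cyl',A.round(4),np.linalg.norm(A[1]-A[0]),A.mean(0))
A=atz(c,np.array([[562,185],[580,345]])/7+o,0.03);print('small',A.round(4),np.linalg.norm(A[1]-A[0]))
A=atz(c,np.array([[245,212],[296,340]])/5+[0,80],0.03);print('left',A.round(4),np.linalg.norm(A[1]-A[0]))
A=atz(c,np.array([[382,230],[468,128]])/5+[0,80],0.03);print('left2',A.round(4),np.linalg.norm(A[1]-A[0]))
o=np.array([190,100])
A=atz(c,np.array([[420,95],[713,78],[745,384],[440,405]])/3.8+o,0.066);print('case',A.round(4),np.linalg.norm(np.diff(A[[0,1,2,3,0]],axis=0),axis=1))
print('btn',atz(c,np.array([[505,293]])/3.8+o,0.081))
A=atz(c,np.array([[449,452],[748,436]])/3.8+o,0.063);print('panelfront',A,np.linalg.norm(A[1]-A[0]))
print('tin',atz(c,np.array([[202,368]])/3.8+o,0.024))
print('loupe',atz(c,[[181,221]],0.03))
E
```

```text
cyl [[0.4658 0.4513 0.035 ]
 [0.4551 0.3893 0.035 ]] 0.06296273133256901 [0.46043386 0.42029492 0.035     ]
small [[0.4621 0.3342 0.03  ]
 [0.4165 0.33   0.03  ]] 0.045737369141509866
left [[0.7657 0.8036 0.03  ]
 [0.7078 0.7775 0.03  ]] 0.06343413858185254
left2 [[0.7558 0.7425 0.03  ]
 [0.8008 0.7071 0.03  ]] 0.057271104610359294
case [[0.735  0.2672 0.066 ]
 [0.7421 0.1089 0.066 ]
 [0.5748 0.1026 0.066 ]
 [0.5667 0.2625 0.066 ]] [0.15848761 0.16734186 0.16015961 0.16833533]
btn [[0.62238761 0.22827377 0.081     ]]
panelfront [[0.54244316 0.25839454 0.063     ]
 [0.54782057 0.10190504 0.063     ]] 0.15658186599245527
tin [[0.59606393 0.38714546 0.024     ]]
loupe [[0.54718592 0.51476646 0.03      ]]
```

```bash
python3 - <<'E'
from h import *
c=load('side1.png')
im=c['frame'][:,:,::-1].copy()
for x in (.3,.4,.45,.5,.6):
  for y in (-.6,-.4,-.2,0,.2):
    for z,col in((0,(255,0,0)),(.2,(0,0,255))):
      p=proj(c,[x,y,z])[0]; cv2.circle(im,tuple(int(v) for v in p),2,col,-1)
      if z==0:print(x,y,p.round())
cv2.imwrite('pics/s1p.png',cv2.resize(im[0:230,180:512],None,fx=2.4,fy=2.4))
E
```

```text
0.3 -0.6 [413. 137.]
0.3 -0.4 [409. 150.]
0.3 -0.2 [405. 168.]
0.3 0 [399. 190.]
0.3 0.2 [391. 221.]
0.4 -0.6 [389. 134.]
0.4 -0.4 [383. 147.]
0.4 -0.2 [375. 164.]
0.4 0 [365. 185.]
0.4 0.2 [351. 214.]
0.45 -0.6 [377. 133.]
0.45 -0.4 [370. 146.]
0.45 -0.2 [360. 162.]
0.45 0 [348. 183.]
0.45 0.2 [332. 211.]
0.5 -0.6 [366. 132.]
0.5 -0.4 [357. 144.]
0.5 -0.2 [346. 160.]
0.5 0 [332. 180.]
0.5 0.2 [313. 208.]
0.6 -0.6 [343. 130.]
0.6 -0.4 [332. 142.]
0.6 -0.2 [319. 157.]
0.6 0 [301. 176.]
0.6 0.2 [278. 201.]
```

View pics/s1p.png

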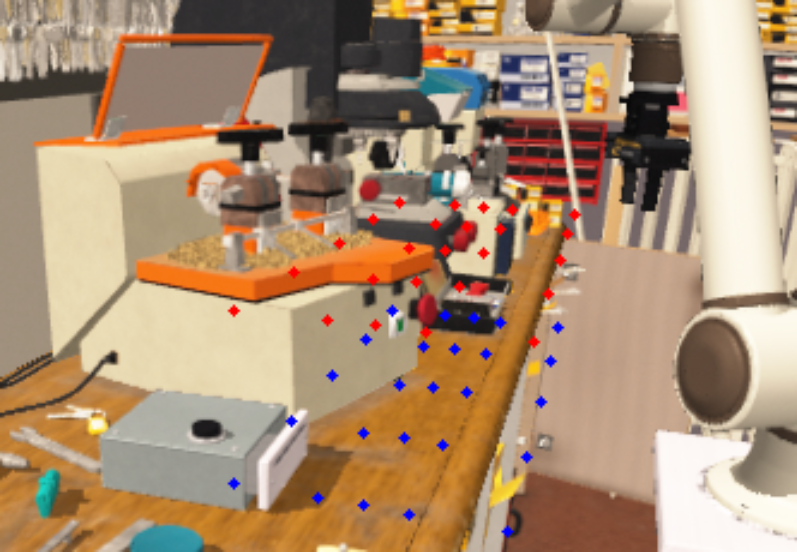

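```bash
cat >> h.py <<'E'
from scipy.spatial.transform import Rotation as Ro
def go(x,y,z,jaw=None):
    s=sense(); R=s['ee_rot']; p=s['tcp_pos']
    d=R.T@(np.array([x,y,z])-p)
    if jaw is None: w=np.zeros(3)
    else:
        a=np.radians(jaw); Y=np.array([np.cos(a),np.sin(a),0]); Z=np.array([0,0,-1.]); X=np.cross(Y,Z)
        w=Ro.from_matrix(R.T@np.c_[X,Y,Z]).as_rotvec()
    print('shift',d.round(4),'rot',w.round(4),'t',s['time_s'],'p',p.round(4),'jaw',np.degrees(np.arctan2(R[1,1],R[0,1])).round(2),'F',s['wrist_force'].round(2),'w',s['gripper_width'])
E
python3 - <<'E'
from h import *
go(.45,.13,.22,170.2)
E
```

```text
shift [-0.4677  0.6005  0.0027] rot [ 1.6000e-03  8.0000e-04 -1.0671e+00] t 0.15 p [ 0.204  -0.5903  0.2217] jaw 109.06 F [ 0.16 -0.3  -0.3 ] w 1.0018079722818567
```

>>> jog_arm:
  moves:
    - [1,-0.024,0.03,0,0,0,-0.05]
    - [1,-0.047,0.06,0,0,0,-0.1]
    - [1,-0.07,0.09,0,0,0,-0.15]
    - [1,-0.094,0.12,0,0,0,-0.2]
    - [1,-0.118,0.15,0,0,0,-0.25]
    - [1,-0.141,0.18,0,0,0,-0.3]
    - [1,-0.165,0.21,0,0,0,-0.35]
    - [1,-0.188,0.24,0,0,0,-0.4]
    - [1,-0.212,0.27,0,0,0,-0.45]
    - [1,-0.235,0.3,0,0,0,-0.5]

```text
time_s: 0.98
tcp_pos: [0.3283, -0.2286, 0.2226]
ee_rot: [[-0.671, -0.741, 0.0], [-0.741, 0.671, 0.0], [-0.0, -0.0, -1.0]]
wrist_force: [0.8, -0.6, -0.1]
gripper_width: 0.325
```

```bash
python3 - <<'E'
from h import *
go(.45,.13,.22,170.2)
E
```

```text
shift [-0.3475  0.1505  0.0026] rot [-3.000e-04  2.000e-04 -5.649e-01] t 0.9833 p [ 0.3283 -0.2286  0.2226] jaw 137.83 F [ 0.79 -0.6  -0.1 ] w 0.3251283378369743
```

>>> jog_arm:
  moves:
    - [1,-0.035,0.015,0,0,0,-0.057]
    - [1,-0.07,0.03,0,0,0,-0.113]
    - [1,-0.104,0.045,0,0,0,-0.17]
    - [1,-0.139,0.06,0,0,0,-0.226]
    - [1,-0.174,0.075,0,0,0,-0.283]
    - [1,-0.209,0.09,0,0,0,-0.339]
    - [1,-0.243,0.105,0,0,0,-0.396]
    - [1,-0.278,0.12,0,0,0,-0.452]
    - [1,-0.313,0.135,0,0,0,-0.509]
    - [1,-0.347,0.15,0,0,0,-0.565]

```text
time_s: 1.82
tcp_pos: [0.4508, 0.1293, 0.2225]
ee_rot: [[-0.169, -0.986, -0.0], [-0.986, 0.169, 0.0], [-0.0, 0.0, -1.0]]
wrist_force: [0.1, -0.7, -0.1]
gripper_width: 0.003
```

```bash
python3 - <<'E'
from h import *
go(.622,.228,.12,170.2)
E
```

```text
shift [-0.1262 -0.1521  0.1025] rot [0.     0.0001 0.0016] t 1.8167 p [0.4508 0.1293 0.2225] jaw 170.29 F [ 0.09 -0.68 -0.14] w 0.0026948359592836734
```

>>> jog_arm:
  moves:
    - [1,-0.018,-0.022,0.012,0,0,0]
    - [1,-0.036,-0.044,0.024,0,0,0]
    - [1,-0.054,-0.065,0.036,0,0,0]
    - [1,-0.072,-0.087,0.048,0,0,0]
    - [1,-0.09,-0.108,0.06,0,0,0]
    - [1,-0.105,-0.126,0.073,0,0,0]
    - [1,-0.116,-0.14,0.087,0,0,0]
    - [1,-0.122,-0.148,0.098,0,0,0]
    - [1,-0.126,-0.152,0.105,0,0,0]
    - [1,-0.126,-0.152,0.107,0,0,0]

```text
time_s: 2.65
tcp_pos: [0.6219, 0.2252, 0.1131]
ee_rot: [[-0.172, -0.985, -0.003], [-0.985, 0.172, -0.002], [0.002, 0.003, -1.0]]
wrist_force: [-0.2, 0.7, 0.6]
gripper_width: 0.002
```

```bash
python3 - <<'E'
from h import *
go(.622,.228,.09)
shot('wrist','w2.png'); shot('top','t2.png')
crop('t2.png',250,90,430,250,4,'t2c.png')
E
```

```text
shift [-0.0028  0.0004  0.0231] rot [0. 0. 0.] t 2.65 p [0.6219 0.2252 0.1131] jaw 170.08 F [-0.21  0.67  0.6 ] w 0.0023092132954289106
```

View pics/w2.png

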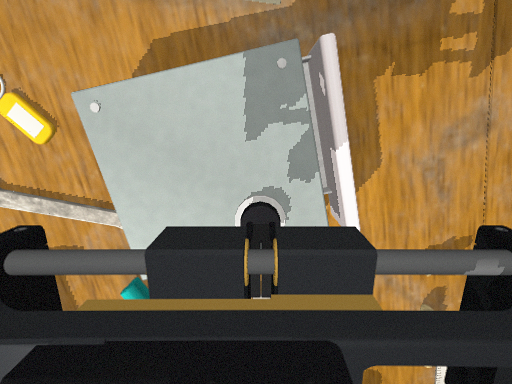

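View pics/t2c.png

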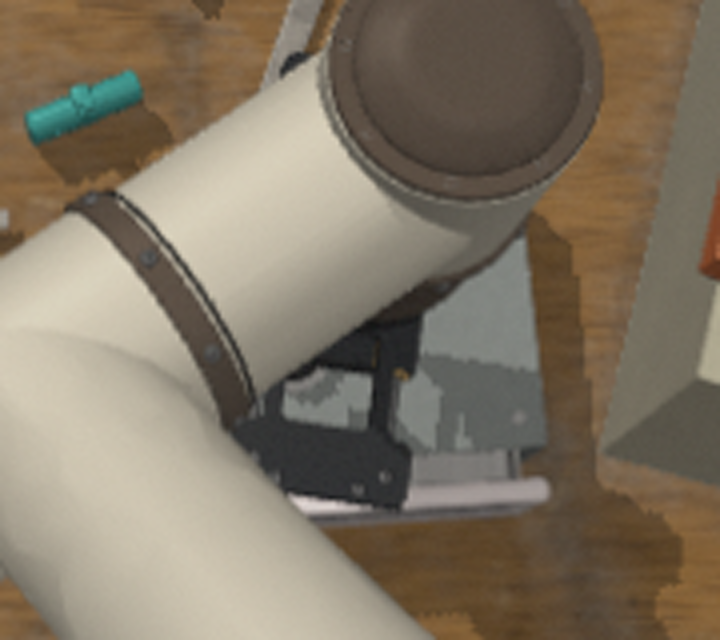

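```bash
python3 - <<'E'
from h import *
c=load('w2.png'); im=c['frame'][:,:,::-1].copy()
t=np.linspace(0,6.28,60)
for z,col in((.081,(0,0,255)),):
  P=np.c_[.6224+.016*np.cos(t),.2283+.016*np.sin(t),0*t+z]
  for p in proj(c,P): cv2.circle(im,tuple(int(round(v)) for v in p),0,col,-1)
# case model
yaw=np.radians(2.1);R=np.array([[np.cos(yaw),-np.sin(yaw)],[np.sin(yaw),np.cos(yaw)]])
for q in [(-.085,.08),(-.085,-.08),(.085,-.08),(.085,.08)]:
  w=np.array([.6547,.1853])+R@q; p=proj(c,[*w,.066])[0]; print(p.round(1)); cv2.circle(im,tuple(int(round(v)) for v in p),2,(0,255,0),-1)
for q in [(-.111,.079),(-.111,-.079)]:
  w=np.array([.6547,.1853])+R@q; p=proj(c,[*w,.063])[0]; cv2.circle(im,tuple(int(round(v)) for v in p),2,(255,0,0),-1)
cv2.imwrite('pics/w2p.png',cv2.resize(im[0:270,50:400],None,fx=2.2,fy=2.2))
E
```

```text
[331.7 243.7]
[299.7  36.5]
[67.9 90.4]
[140.1 281.1]
```

View pics/w2p.png

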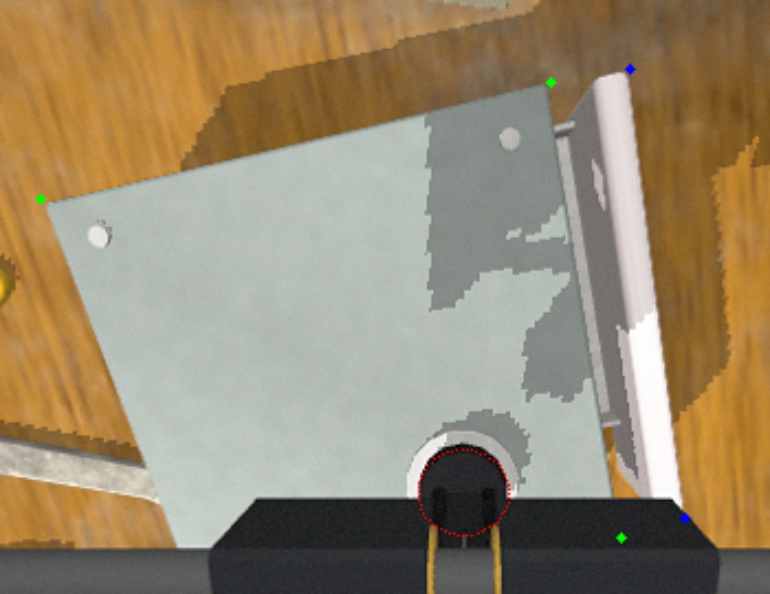

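>>> jog_arm:
  moves:
    - [1,-0.001,0,0.004,0,0,0]
    - [1,-0.002,0,0.008,0,0,0]
    - [1,-0.003,0,0.012,0,0,0]
    - [1,-0.003,0,0.016,0,0,0]
    - [1,-0.003,0,0.02,0,0,0]
    - [1,-0.003,0,0.023,0,0,0]
    - [1,-0.003,0,0.025,0,0,0]
    - [1,-0.003,0,0.027,0,0,0]
    - [1,-0.003,0,0.027,0,0,0]
    - [1,-0.003,0,0.027,0,0,0]

```text
time_s: 3.58
tcp_pos: [0.6228, 0.2281, 0.0885]
ee_rot: [[-0.172, -0.985, -0.0], [-0.985, 0.172, -0.0], [0.0, 0.0, -1.0]]
wrist_force: [-0.1, 0.4, -0.8]
gripper_width: 0.006
```

>>> jog_arm:
  moves:
    - [1,0,0,0.002,0,0,0]
    - [1,0,0,0.004,0,0,0]
    - [1,0,0,0.006,0,0,0]
    - [1,0,0,0.007,0,0,0]
    - [1,0,0,0.008,0,0,0]
    - [1,0,0,0.009,0,0,0]
    - [1,0,0,0.0095,0,0,0]
    - [1,0,0,0.01,0,0,0]
    - [1,0,0,0.0105,0,0,0]
    - [1,0,0,0.011,0,0,0]

```text
time_s: 4.42
tcp_pos: [0.6226, 0.2282, 0.0787]
ee_rot: [[-0.172, -0.985, 0.0], [-0.985, 0.172, -0.0], [0.0, -0.0, -1.0]]
wrist_force: [-3.0, 0.5, 6.2]
gripper_width: 0.005
```

```bash
python3 - <<'E'
from h import *
go(.6226,.2282,.0787)
shot('side','s3.png'); crop('s3.png',180,130,380,260,4,'s3c.png')
E
```

```text
shift [-0.  0. -0.] rot [0. 0. 0.] t 4.4167 p [0.6226 0.2282 0.0787] jaw 170.1 F [-2.95  0.5   6.2 ] w 0.005023983442805785
```

View pics/s3c.png

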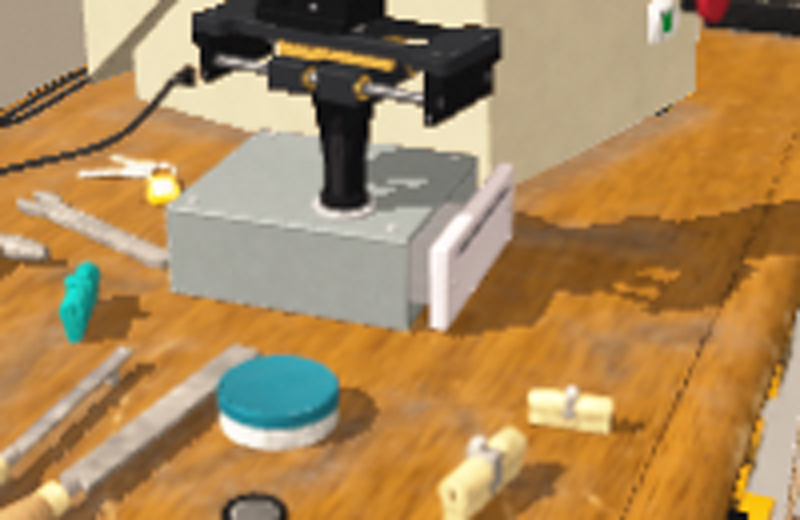

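>>> jog_arm:
  moves:
    - [1,0,0,0.0003,0,0,0]
    - [1,0,0,0.0006,0,0,0]
    - [1,0,0,0.0009,0,0,0]
    - [1,0,0,0.0012,0,0,0]
    - [1,0,0,0.0015,0,0,0]
    - [1,0,0,0.0018,0,0,0]
    - [1,0,0,0.002,0,0,0]
    - [1,0,0,0.002,0,0,0]
    - [1,0,0,0.002,0,0,0]
    - [1,0,0,0.002,0,0,0]

```text
time_s: 5.3
tcp_pos: [0.6229, 0.2283, 0.0764]
ee_rot: [[-0.172, -0.985, 0.001], [-0.985, 0.172, 0.0], [-0.0, -0.001, -1.0]]
wrist_force: [-2.8, -0.2, 5.2]
gripper_width: 0.004
```

```bash
python3 - <<'E'
from h import *
shot('side','s4.png'); crop('s4.png',180,130,380,260,4,'s4c.png')
E
```

```text
(no output)
```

View pics/s4c.png

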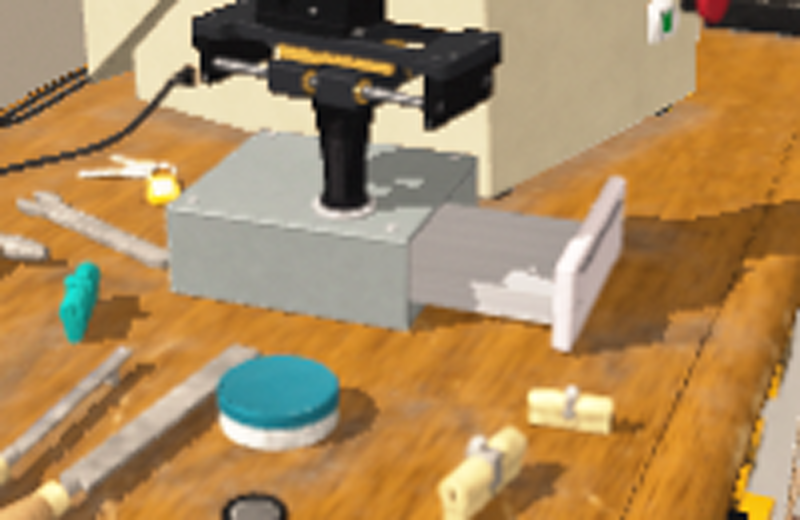

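>>> jog_arm:
  moves:
    - [1,0,0,-0.02,0,0,0]
    - [1,0,0,-0.05,0,0,0]
    - [0.5,-0.02,0.024,-0.065,0,0,0]
    - [0,-0.045,0.054,-0.065,0,0,0]
    - [-0.1,-0.07,0.083,-0.065,0,0,0]
    - [-0.1,-0.094,0.112,-0.065,0,0,0]
    - [-0.1,-0.118,0.141,-0.065,0,0,0]
    - [-0.1,-0.14,0.168,-0.065,0,0,0]
    - [-0.1,-0.155,0.186,-0.055,0,0,0]
    - [-0.1,-0.161,0.193,-0.045,0,0,0]

```text
time_s: 6.18
tcp_pos: [0.4586, 0.423, 0.1204]
ee_rot: [[-0.169, -0.986, 0.001], [-0.986, 0.169, 0.002], [-0.002, -0.001, -1.0]]
wrist_force: [0.5, -0.1, 0.2]
gripper_width: 0.508
```

```bash
python3 - <<'E'
from h import *
go(.4604,.4203,.009,170.2)
c=load('top1.png'); print(atz(c,[[212,277],[212,272],[212,280]],0.003))
shot('wrist','w5.png');shot('side','s5.png'); crop('s5.png',250,200,350,300,6,'s5c.png')
E
```

```text
shift [ 0.0026 -0.0022  0.1114] rot [-0.0007  0.0023  0.0015] t 6.1833 p [0.4586 0.423  0.1204] jaw 170.29 F [ 0.51 -0.05  0.16] w 0.5075603215480774
[[0.43341054 0.45413428 0.003     ]
 [0.44363047 0.45409228 0.003     ]
 [0.42729197 0.45416008 0.003     ]]
```

View pics/w5.png

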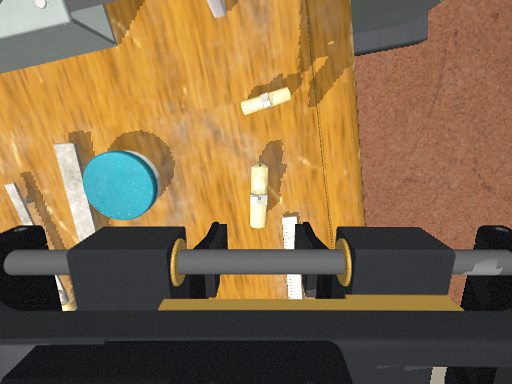

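View pics/s5c.png

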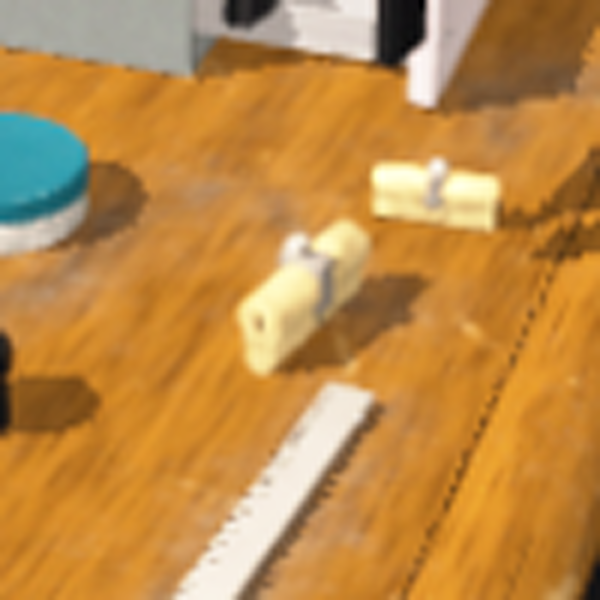

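```bash
python3 - <<'E'
from h import *
for n,b in(('w5.png',(200,80,330,250)),('s5.png',(250,200,350,300))):
  c=load(n); im=c['frame'][:,:,::-1].copy()
  im=cv2.resize(im,None,fx=4,fy=4,interpolation=cv2.INTER_CUBIC)
  a=np.radians(-9.8);X=np.array([np.cos(a),np.sin(a)]);Y=np.array([-np.sin(a),np.cos(a)]);C=np.array([.4604,.4203])
  for z,col in((0,(255,0,0)),(.037,(0,0,255))):
    q=[C+X*u*.0085+Y*v*.032 for u,v in((1,1),(1,-1),(-1,-1),(-1,1))]
    p=proj(c,[[*w,z] for w in q])*4+1.5
    cv2.polylines(im,[p.round().astype(int)],True,col,1)
  cv2.imwrite('pics/o_'+n,im[b[1]*4:b[3]*4,b[0]*4:b[2]*4])
E
```

```text
(no output)
```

View pics/o_w5.png

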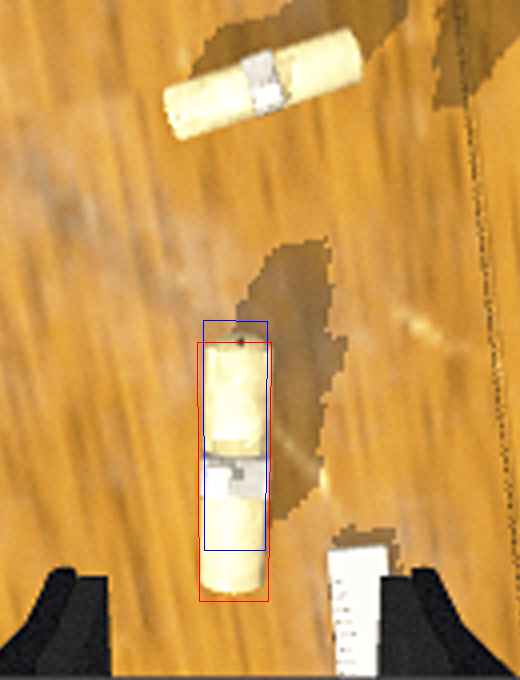

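View pics/o_s5.png

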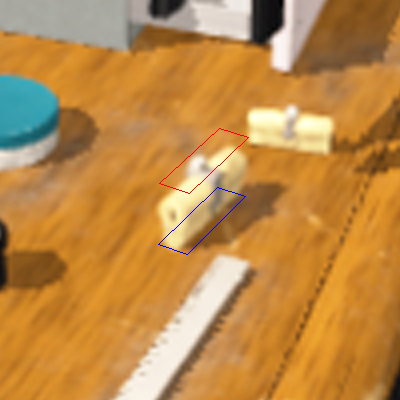

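>>> jog_arm:
  moves:
    - [-0.1,0.001,-0.001,0.02,0,0,0.001]
    - [-0.1,0.002,-0.002,0.045,0,0,0.001]
    - [-0.1,0.003,-0.002,0.07,0,0,0.001]
    - [-0.1,0.003,-0.002,0.088,0,0,0.001]
    - [-0.1,0.003,-0.002,0.1,0,0,0.001]
    - [-0.1,0.003,-0.002,0.108,0,0,0.001]
    - [-0.1,0.003,-0.002,0.112,0,0,0.001]
    - [-0.1,0.003,-0.002,0.114,0,0,0.001]
    - [-0.1,0.003,-0.002,0.114,0,0,0.001]
    - [0.2,0.003,-0.002,0.114,0,0,0.001]

```text
time_s: 7.12
tcp_pos: [0.4623, 0.4172, 0.0075]
ee_rot: [[-0.173, -0.985, 0.001], [-0.985, 0.173, 0.001], [-0.002, -0.001, -1.0]]
wrist_force: [0.3, -0.6, 0.2]
gripper_width: 0.528
```

>>> jog_arm:
  moves:
    - [0.2,-0.002,0.001,0.001,0,0,0]
    - [0.4,-0.002,0.001,0.001,0,0,0]
    - [0.6,-0.002,0.001,0.001,0,0,0]
    - [1,-0.002,0.001,0.001,0,0,0]
    - [1,-0.002,0.001,0.001,0,0,0]
    - [1,-0.002,0.001,0.001,0,0,0]
    - [1,-0.002,0.001,0.001,0,0,0]
    - [1,-0.002,0.001,0.001,0,0,0]
    - [1,-0.002,0.001,0.001,0,0,0]
    - [1,-0.002,0.001,0.001,0,0,0]

```text
time_s: 7.95
tcp_pos: [0.4611, 0.4189, 0.0057]
ee_rot: [[-0.173, -0.985, 0.0], [-0.985, 0.173, 0.0], [-0.0, -0.0, -1.0]]
wrist_force: [-0.7, -0.5, 1.8]
gripper_width: 0.188
```

```bash
python3 - <<'E'
from h import *
go(.5235,.180,.13,92.1)
c=shot('top','t6.png');crop('t6.png',180,150,400,300,3.6,'t6c.png')
crop('t6.png',290,160,400,260,7,'t6d.png')
E
```

```text
shift [ 0.2245 -0.1028 -0.1243] rot [1.0000e-04 2.0000e-04 1.3603e+00] t 7.95 p [0.4611 0.4189 0.0057] jaw 170.04 F [-0.66 -0.49  1.83] w 0.1884961317206096
```

View pics/t6d.png

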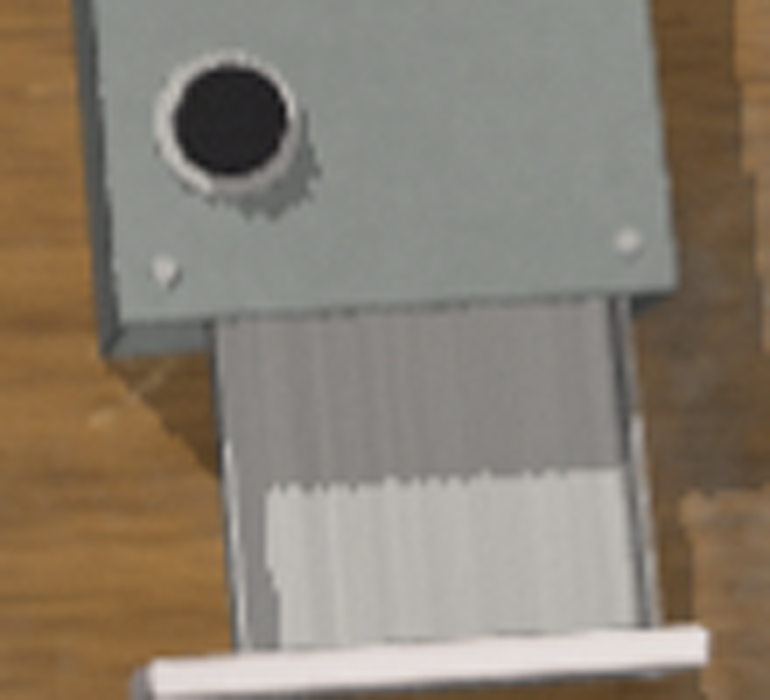

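```bash
python3 - <<'E'
from h import *
c=load('t6.png');o=np.array([290,160])
A=atz(c,np.array([[152,698],[708,662]])/7+o,.063);print('front',A)
A=atz(c,np.array([[148,664],[705,628]])/7+o,.063);print('inner',A)
A=atz(c,np.array([[118,325],[672,290]])/7+o,.066);print('casefront',A)
A=atz(c,np.array([[222,430],[640,410]])/7+o,.027);print('walls',A)
E
```

```text
front [[0.46232649 0.25421467 0.063     ]
 [0.46905479 0.09816272 0.063     ]]
inner [[0.47177366 0.25500113 0.063     ]
 [0.47855333 0.09843912 0.063     ]]
casefront [[0.56700813 0.260392   0.066     ]
 [0.57407318 0.10270914 0.066     ]]
walls [[0.54151352 0.22717695 0.027     ]
 [0.5450127  0.10415603 0.027     ]]
```

```bash
python3 - <<'E'
from h import *
c=load('t6.png');im=c['frame'][:,:,::-1]
im=cv2.resize(im,None,fx=5,fy=5,interpolation=cv2.INTER_CUBIC)
yaw=np.radians(2.3);R=np.array([[np.cos(yaw),-np.sin(yaw)],[np.sin(yaw),np.cos(yaw)]]);C=np.array([.655,.184])
def poly(pts,z,col):
  p=proj(c,[[*(C+R@np.array(q)),z] for q in pts])*5+2
  cv2.polylines(im,[p.round().astype(int)],True,col,1)
d=-.08
poly([(-.085,.08),(-.085,-.08),(.085,-.08),(.085,.08)],.066,(0,255,0))
poly([(-.111+d,.079),(-.111+d,-.079),(-.099+d,-.079),(-.099+d,.079)],.063,(0,0,255))
poly([(-.099+d,.059),(-.099+d,-.059),(-.085,-.059),(-.085,.059)],.010,(255,0,0))
poly([(-.099+d,.059),(-.099+d,-.059),(-.085,-.059),(-.085,.059)],.027,(0,255,255))
cv2.imwrite('pics/o6.png',im[160*5:270*5,280*5:410*5])
E
```

```text
(no output)
```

View pics/o6.png

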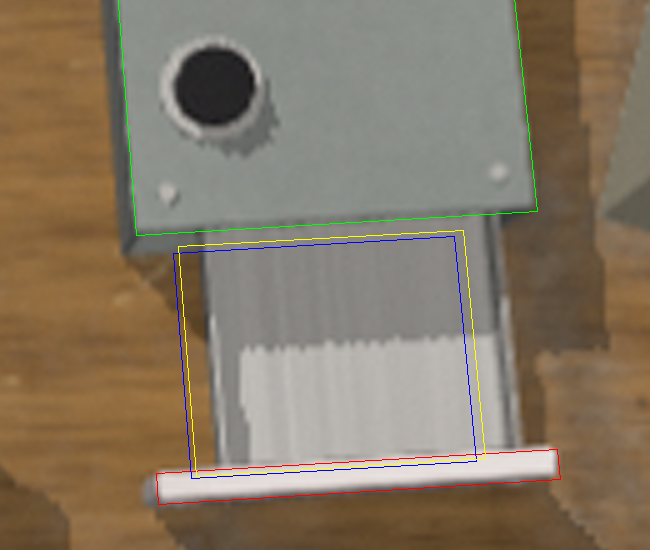

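>>> jog_arm:
  moves:
    - [1,0,0,-0.01,0,0,0]
    - [1,0,0,-0.035,0,0,0]
    - [1,0,0,-0.07,0,0,0.05]
    - [1,0.01,-0.005,-0.1,0,0,0.15]
    - [1,0.035,-0.016,-0.12,0,0,0.27]
    - [1,0.065,-0.029,-0.125,0,0,0.39]
    - [1,0.095,-0.042,-0.125,0,0,0.51]
    - [1,0.125,-0.055,-0.125,0,0,0.63]
    - [1,0.155,-0.069,-0.125,0,0,0.75]
    - [1,0.185,-0.082,-0.125,0,0,0.87]

```text
time_s: 8.83
tcp_pos: [0.5097, 0.2206, 0.1308]
ee_rot: [[-0.867, -0.498, -0.0], [-0.498, 0.867, -0.0], [0.0, 0.0, -1.0]]
wrist_force: [0.4, -0.4, -0.9]
gripper_width: 0.182
```

```bash
python3 - <<'E'
from h import *
go(.5235,.167,.12,92.3)
E
```

```text
shift [ 0.0147 -0.0534  0.0108] rot [ 0.000e+00 -4.000e-04  4.807e-01] t 8.8333 p [0.5097 0.2206 0.1308] jaw 119.84 F [ 0.43 -0.44 -0.92] w 0.18173409464390536
```

>>> jog_arm:
  moves:
    - [1,0.003,-0.012,0.002,0,0,0.1]
    - [1,0.006,-0.024,0.004,0,0,0.2]
    - [1,0.009,-0.036,0.006,0,0,0.3]
    - [1,0.012,-0.045,0.01,0,0,0.38]
    - [1,0.014,-0.051,0.014,0,0,0.44]
    - [1,0.015,-0.053,0.02,0,0,0.47]
    - [1,0.015,-0.053,0.025,0,0,0.48]
    - [1,0.015,-0.053,0.03,0,0,0.48]
    - [1,0.015,-0.053,0.03,0,0,0.48]
    - [1,0.015,-0.053,0.03,0,0,0.48]

```text
time_s: 9.67
tcp_pos: [0.5233, 0.1692, 0.1003]
ee_rot: [[-0.999, -0.048, -0.001], [-0.048, 0.999, -0.001], [0.001, -0.0, -1.0]]
wrist_force: [0.0, -0.6, -1.2]
gripper_width: 0.183
```

```bash
python3 - <<'E'
from h import *
go(.5235,.167,.017,92.3)
shot('wrist','w7.png');shot('side','s7.png'); crop('s7.png',200,100,400,260,4,'s7c.png')
E
```

```text
shift [-0.0001 -0.0021  0.0833] rot [-0.0005 -0.0007  0.0075] t 9.6667 p [0.5233 0.1692 0.1003] jaw 92.73 F [ 0.01 -0.61 -1.19] w 0.18278137966116473
```

View pics/w7.png

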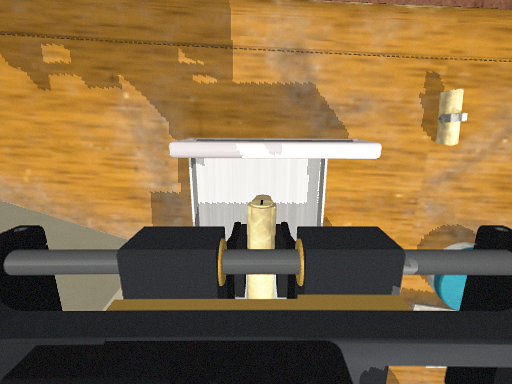

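View pics/s7c.png

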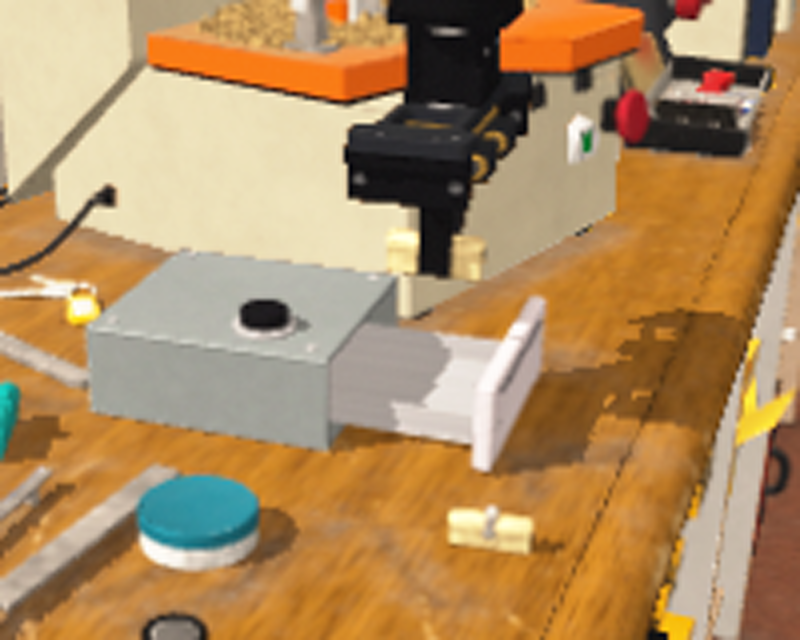

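>>> jog_arm:
  moves:
    - [1,0,-0.001,0.01,0,0,0]
    - [1,0,-0.001,0.024,0,0,0]
    - [1,0,-0.001,0.038,0,0,0]
    - [1,0,-0.001,0.05,0,0,0]
    - [1,0,-0.001,0.06,0,0,0]
    - [1,0,-0.001,0.068,0,0,0]
    - [1,0,-0.001,0.073,0,0,0]
    - [1,0,-0.001,0.077,0,0,0]
    - [1,0,-0.001,0.079,0,0,0]
    - [1,0,-0.001,0.08,0,0,0]

```text
time_s: 10.6
tcp_pos: [0.5238, 0.1682, 0.0205]
ee_rot: [[-0.999, -0.047, 0.0], [-0.047, 0.999, 0.0], [-0.0, 0.0, -1.0]]
wrist_force: [0.3, 0.8, -1.6]
gripper_width: 0.183
```

>>> jog_arm:
  moves:
    - [1,0,0,0.0005,0,0,0]
    - [1,0,0,0.001,0,0,0]
    - [1,0,0,0.0015,0,0,0]
    - [1,0,0,0.002,0,0,0]
    - [1,0,0,0.0025,0,0,0]
    - [1,0,0,0.003,0,0,0]
    - [1,0,0,0.0035,0,0,0]
    - [1,0,0,0.004,0,0,0]
    - [1,0,0,0.004,0,0,0]
    - [1,0,0,0.004,0,0,0]

```text
time_s: 11.43
tcp_pos: [0.5236, 0.1681, 0.0165]
ee_rot: [[-0.999, -0.047, -0.0], [-0.047, 0.999, -0.0], [0.0, -0.0, -1.0]]
wrist_force: [-0.2, 0.4, -2.5]
gripper_width: 0.184
```

>>> jog_arm:
  moves:
    - [1,0,0,0.0002,0,0,0]
    - [1,0,0,0.0004,0,0,0]
    - [1,0,0,0.0006,0,0,0]
    - [1,0,0,0.0008,0,0,0]
    - [1,0,0,0.001,0,0,0]
    - [1,0,0,0.0012,0,0,0]
    - [1,0,0,0.0013,0,0,0]
    - [1,0,0,0.0013,0,0,0]
    - [1,0,0,0.0013,0,0,0]
    - [1,0,0,0.0013,0,0,0]

```text
time_s: 12.27
tcp_pos: [0.5236, 0.1681, 0.0156]
ee_rot: [[-0.999, -0.047, 0.0], [-0.047, 0.999, 0.0], [-0.0, 0.0, -1.0]]
wrist_force: [-2.7, -0.6, 4.7]
gripper_width: 0.186
```

>>> jog_arm:
  moves:
    - [0.6,0,0,-0.0003,0,0,0]
    - [0.55,0,0,-0.0003,0,0,0]
    - [0.45,0,0,-0.0003,0,0,0]
    - [0.35,0,0,-0.0003,0,0,0]
    - [0.2,0,0,-0.0003,0,0,0]
    - [0.2,0,0,-0.0003,0,0,0]
    - [0.2,0,0,-0.0003,0,0,0]
    - [0.2,0,0,-0.003,0,0,0]
    - [0.2,0,0,-0.008,0,0,0]
    - [0.2,0,0,-0.015,0,0,0]

```text
time_s: 13.1
tcp_pos: [0.5234, 0.168, 0.0304]
ee_rot: [[-0.999, -0.047, -0.001], [-0.047, 0.999, -0.0], [0.001, -0.0, -1.0]]
wrist_force: [0.4, 0.6, 0.6]
gripper_width: 0.399
```

```bash
python3 - <<'E'
from h import *
go(.43,.175,.03,92.3)
shot('wrist','w8.png')
E
```

```text
shift [0.093  0.0114 0.0005] rot [-0.0004 -0.0007  0.0067] t 13.1 p [0.5234 0.168  0.0304] jaw 92.68 F [0.37 0.57 0.57] w 0.39856280374318964
```

View pics/w8.png

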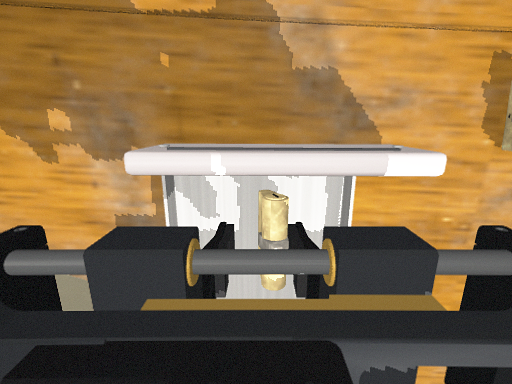

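>>> jog_arm:
  moves:
    - [0.2,0,0,-0.025,0,0,0]
    - [0.2,0,0,-0.055,0,0,0]
    - [0.2,0,0,-0.075,0,0,0]
    - [0.4,0.015,0.002,-0.08,0,0,0.007]
    - [1,0.04,0.005,-0.08,0,0,0.007]
    - [1,0.065,0.008,-0.08,0,0,0.007]
    - [1,0.085,0.01,-0.08,0,0,0.007]
    - [1,0.098,0.012,-0.075,0,0,0.007]
    - [1,0.104,0.013,-0.065,0,0,0.007]
    - [1,0.106,0.013,-0.05,0,0,0.007]

```text
time_s: 13.98
tcp_pos: [0.417, 0.1769, 0.0818]
ee_rot: [[-0.999, -0.041, 0.003], [-0.041, 0.999, 0.003], [-0.004, 0.003, -1.0]]
wrist_force: [0.4, 0.6, -0.3]
gripper_width: 0.023
```

```bash
python3 - <<'E'
from h import *
go(.44,.176,.021,92.3)
shot('wrist','w9.png'); shot('top','t9.png'); crop('t9.png',270,150,410,270,5.5,'t9c.png')
E
```

```text
shift [-0.0228 -0.002   0.0609] rot [0.0029 0.0035 0.0011] t 13.9833 p [0.417  0.1769 0.0818] jaw 92.36 F [ 0.38  0.58 -0.27] w 0.023444694435047438
```

View pics/t9c.png

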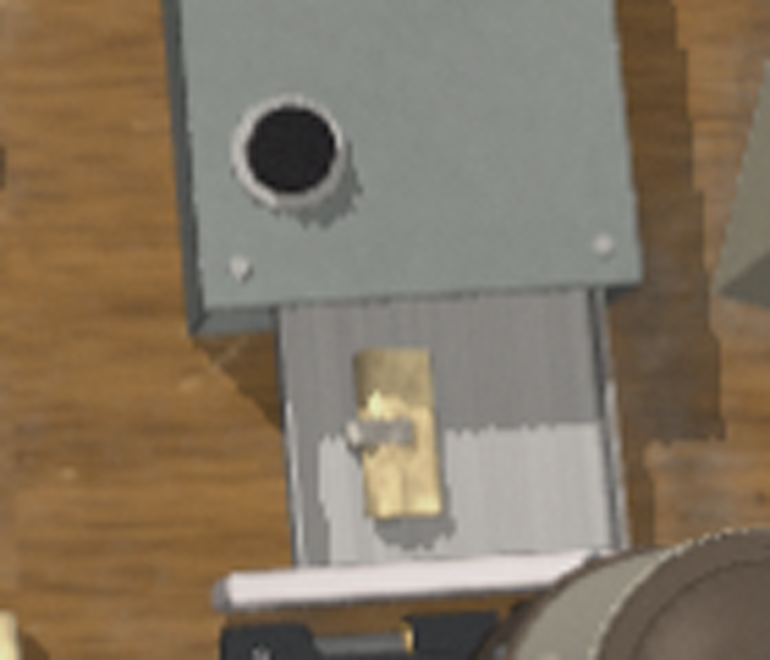

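View pics/w9.png

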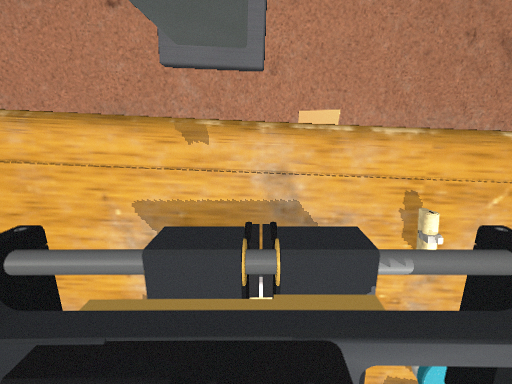

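>>> jog_arm:
  moves:
    - [1,0,-0.001,0.01,0.003,0.003,0]
    - [1,0,-0.002,0.022,0.003,0.003,0]
    - [1,0,-0.002,0.036,0.003,0.003,0]
    - [1,0,-0.002,0.048,0.003,0.003,0]
    - [1,-0.003,-0.002,0.056,0.003,0.003,0]
    - [1,-0.008,-0.002,0.06,0.003,0.003,0]
    - [1,-0.014,-0.002,0.06,0.003,0.003,0]
    - [1,-0.019,-0.002,0.06,0.003,0.003,0]
    - [1,-0.022,-0.002,0.06,0.003,0.003,0]
    - [1,-0.023,-0.002,0.06,0.003,0.003,0]

```text
time_s: 14.92
tcp_pos: [0.4415, 0.1755, 0.0208]
ee_rot: [[-0.999, -0.039, -0.001], [-0.039, 0.999, -0.002], [0.001, -0.002, -1.0]]
wrist_force: [0.2, -0.2, 0.1]
gripper_width: 0.006
```

>>> jog_arm:
  moves:
    - [1,-0.002,0,0,0,0,0]
    - [1,-0.004,0,0,0,0,0]
    - [1,-0.006,0,0,0,0,0]
    - [1,-0.008,0,0,0,0,0]
    - [1,-0.01,0,0,0,0,0]
    - [1,-0.012,0,0,0,0,0]
    - [1,-0.014,0,0,0,0,0]
    - [1,-0.016,0,0,0,0,0]
    - [1,-0.018,0,0,0,0,0]
    - [1,-0.02,0,0,0,0,0]

```text
time_s: 15.75
tcp_pos: [0.4588, 0.1754, 0.02]
ee_rot: [[-0.999, -0.04, -0.006], [-0.04, 0.999, -0.004], [0.006, -0.004, -1.0]]
wrist_force: [-5.8, 1.8, 3.0]
gripper_width: 0.006
```

>>> jog_arm:
  moves:
    - [1,-0.003,0,0,0,0,0]
    - [1,-0.006,0,0,0,0,0]
    - [1,-0.009,0,0,0,0,0]
    - [1,-0.012,0,0,0,0,0]
    - [1,-0.015,0,0,0,0,0]
    - [1,-0.018,0,0,0,0,0]
    - [1,-0.021,0,0,0,0,0]
    - [1,-0.024,0,0,0,0,0]
    - [1,-0.027,0,0,0,0,0]
    - [1,-0.03,0,0,0,0,0]

```text
time_s: 16.58
tcp_pos: [0.4885, 0.1767, 0.02]
ee_rot: [[-0.999, -0.04, -0.006], [-0.04, 0.999, -0.004], [0.006, -0.004, -1.0]]
wrist_force: [-7.0, 2.1, 4.9]
gripper_width: 0.007
```

```bash
python3 - <<'E'
from h import *
go(.44,.176,.021,92.3)
shot('side','s10.png'); crop('s10.png',180,130,380,260,4,'s10c.png')
shot('top','t10.png'); crop('t10.png',270,150,410,270,5.5,'t10c.png')
E
```

```text
shift [ 0.0485  0.0013 -0.0007] rot [-0.0042 -0.0064 -0.0005] t 16.5833 p [0.4885 0.1767 0.02  ] jaw 92.27 F [-7.04  2.08  4.87] w 0.006975868387954605
```

View pics/s10c.png

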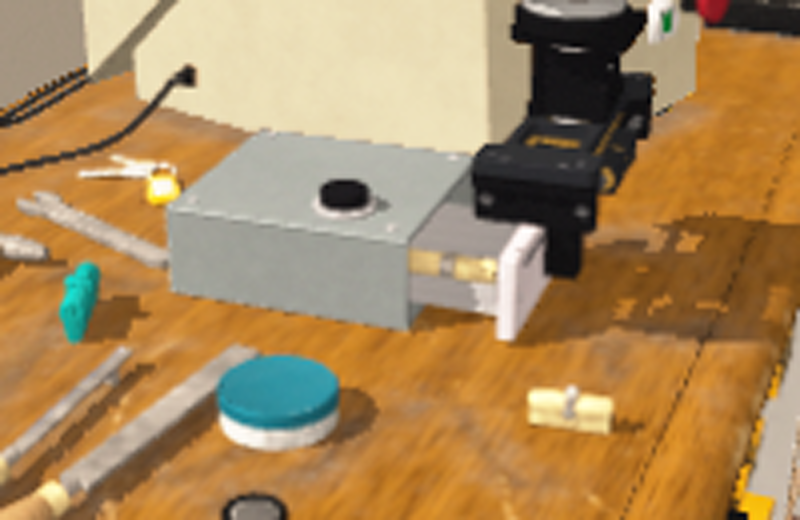

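View pics/t10c.png

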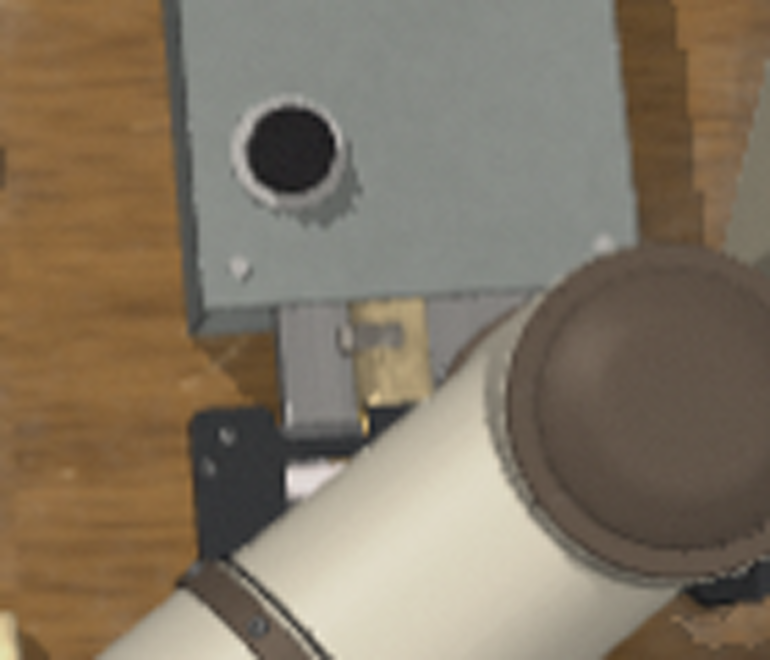

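```bash
python3 - <<'E'
from h import *
c=load('t10.png');o=np.array([270,150])
print(atz(c,np.array([[295,464],[290,502]])/5.5+o,.063))
E
```

```text
[[0.51137336 0.22904676 0.063     ]
 [0.49784005 0.23136481 0.063     ]]
```

>>> jog_arm:
  moves:
    - [1,-0.003,0,0,0,0,0]
    - [1,-0.006,0,0,0,0,0]
    - [1,-0.009,0,0,0,0,0]
    - [1,-0.012,0,0,0,0,0]
    - [1,-0.015,0,0,0,0,0]
    - [1,-0.018,0,0,0,0,0]
    - [1,-0.021,0,0,0,0,0]
    - [1,-0.024,0,0,0,0,0]
    - [1,-0.026,0,0,0,0,0]
    - [1,-0.028,0,0,0,0,0]

```text
time_s: 17.52
tcp_pos: [0.5165, 0.1777, 0.0198]
ee_rot: [[-0.999, -0.04, -0.006], [-0.04, 0.999, -0.004], [0.006, -0.004, -1.0]]
wrist_force: [-6.0, 2.3, 4.2]
gripper_width: 0.006
```

>>> jog_arm:
  moves:
    - [1,-0.001,0,0,0,0,0]
    - [1,-0.002,0,0,0,0,0]
    - [1,-0.003,0,0,0,0,0]
    - [1,-0.004,0,0,0,0,0]
    - [1,-0.005,0,0,0,0,0]
    - [1,-0.006,0,0,0,0,0]
    - [1,-0.007,0,0,0,0,0]
    - [1,-0.008,0,0,0,0,0]
    - [1,-0.009,0,0,0,0,0]
    - [1,-0.01,0,0,0,0,0]

```text
time_s: 18.35
tcp_pos: [0.5264, 0.1781, 0.0198]
ee_rot: [[-0.999, -0.04, -0.006], [-0.04, 0.999, -0.004], [0.006, -0.004, -1.0]]
wrist_force: [-6.1, 2.1, 4.3]
gripper_width: 0.008
```

>>> jog_arm:
  moves:
    - [1,-0.0003,0,0,0,0,0]
    - [1,-0.0006,0,0,0,0,0]
    - [1,-0.0009,0,0,0,0,0]
    - [1,-0.0012,0,0,0,0,0]
    - [1,-0.0015,0,0,0,0,0]
    - [1,-0.0018,0,0,0,0,0]
    - [1,-0.0021,0,0,0,0,0]
    - [1,-0.0024,0,0,0,0,0]
    - [1,-0.0027,0,0,0,0,0]
    - [1,-0.003,0,0,0,0,0]

```text
time_s: 19.18
tcp_pos: [0.5293, 0.1783, 0.0198]
ee_rot: [[-0.999, -0.04, -0.006], [-0.04, 0.999, -0.004], [0.006, -0.004, -1.0]]
wrist_force: [-6.9, 2.0, 3.4]
gripper_width: 0.006
```

>>> jog_arm:
  moves:
    - [1,-0.0002,0,0,0,0,0]
    - [1,-0.0004,0,0,0,0,0]
    - [1,-0.0006,0,0,0,0,0]
    - [1,-0.0008,0,0,0,0,0]
    - [1,-0.001,0,0,0,0,0]
    - [1,-0.0012,0,0,0,0,0]
    - [1,-0.0014,0,0,0,0,0]
    - [1,-0.0016,0,0,0,0,0]
    - [1,-0.0018,0,0,0,0,0]
    - [1,-0.002,0,0,0,0,0]

```text
time_s: 20.02
tcp_pos: [0.5313, 0.1783, 0.0198]
ee_rot: [[-0.999, -0.04, -0.006], [-0.04, 0.999, -0.004], [0.006, -0.004, -1.0]]
wrist_force: [-6.6, 2.6, 4.9]
gripper_width: 0.005
```

Now 0.8 mm steps per call.

>>> jog_arm:
  moves:
    - [1,-0.0001,0,0,0,0,0]
    - [1,-0.0002,0,0,0,0,0]
    - [1,-0.0003,0,0,0,0,0]
    - [1,-0.0004,0,0,0,0,0]
    - [1,-0.0005,0,0,0,0,0]
    - [1,-0.0006,0,0,0,0,0]
    - [1,-0.0007,0,0,0,0,0]
    - [1,-0.0008,0,0,0,0,0]
    - [1,-0.0009,0,0,0,0,0]
    - [1,-0.001,0,0,0,0,0]

```text
time_s: 20.85
tcp_pos: [0.532, 0.1784, 0.0198]
ee_rot: [[-0.999, -0.04, -0.007], [-0.04, 0.999, -0.004], [0.007, -0.004, -1.0]]
wrist_force: [-8.0, 1.8, 5.1]
gripper_width: 0.007
```

>>> jog_arm:
  moves:
    - [1,-0.0001,0,0,0,0,0]
    - [1,-0.0002,0,0,0,0,0]
    - [1,-0.0003,0,0,0,0,0]
    - [1,-0.0004,0,0,0,0,0]
    - [1,-0.0005,0,0,0,0,0]
    - [1,-0.0006,0,0,0,0,0]
    - [1,-0.0007,0,0,0,0,0]
    - [1,-0.0008,0,0,0,0,0]
    - [1,-0.0008,0,0,0,0,0]
    - [1,-0.0008,0,0,0,0,0]

```text
time_s: 21.68
tcp_pos: [0.5323, 0.1784, 0.0198]
ee_rot: [[-0.999, -0.04, -0.008], [-0.04, 0.999, -0.005], [0.008, -0.004, -1.0]]
wrist_force: [-8.5, 3.5, 5.8]
gripper_width: 0.004
```

>>> jog_arm:
  moves:
    - [1,-0.0001,0,0,0,0,0]
    - [1,-0.0002,0,0,0,0,0]
    - [1,-0.0003,0,0,0,0,0]
    - [1,-0.0004,0,0,0,0,0]
    - [1,-0.0005,0,0,0,0,0]
    - [1,-0.0006,0,0,0,0,0]
    - [1,-0.0007,0,0,0,0,0]
    - [1,-0.0008,0,0,0,0,0]
    - [1,-0.0009,0,0,0,0,0]
    - [1,-0.001,0,0,0,0,0]

```text
time_s: 22.52
tcp_pos: [0.5326, 0.1783, 0.0198]
ee_rot: [[-0.999, -0.04, -0.009], [-0.039, 0.999, -0.005], [0.009, -0.005, -1.0]]
wrist_force: [-12.4, 3.2, 8.5]
gripper_width: 0.002
```

>>> jog_arm:
  moves:
    - [1,-0.0001,0,0,0,0,0]
    - [1,-0.0002,0,0,0,0,0]
    - [1,-0.0003,0,0,0,0,0]
    - [1,-0.0004,0,0,0,0,0]
    - [1,-0.0005,0,0,0,0,0]
    - [1,-0.0006,0,0,0,0,0]
    - [1,-0.0007,0,0,0,0,0]
    - [1,-0.0008,0,0,0,0,0]
    - [1,-0.0008,0,0,0,0,0]
    - [1,-0.0008,0,0,0,0,0]

```text
time_s: 23.35
tcp_pos: [0.5331, 0.1783, 0.0198]
ee_rot: [[-0.999, -0.04, -0.009], [-0.04, 0.999, -0.005], [0.01, -0.005, -1.0]]
wrist_force: [-11.8, 4.0, 6.6]
gripper_width: 0.003
```

>>> jog_arm:
  moves:
    - [1,-0.0001,0,0,0,0,0]
    - [1,-0.0002,0,0,0,0,0]
    - [1,-0.0003,0,0,0,0,0]
    - [1,-0.0004,0,0,0,0,0]
    - [1,-0.0005,0,0,0,0,0]
    - [1,-0.0006,0,0,0,0,0]
    - [1,-0.0006,0,0,0,0,0]
    - [1,-0.0006,0,0,0,0,0]
    - [1,-0.0006,0,0,0,0,0]
    - [1,-0.0006,0,0,0,0,0]

```text
time_s: 24.18
tcp_pos: [0.5335, 0.1783, 0.0198]
ee_rot: [[-0.999, -0.04, -0.01], [-0.039, 0.999, -0.005], [0.01, -0.005, -1.0]]
wrist_force: [-12.0, 3.9, 8.4]
gripper_width: 0.004
```

>>> jog_arm:
  moves:
    - [1,-0.0001,0,0,0,0,0]
    - [1,-0.0002,0,0,0,0,0]
    - [1,-0.0003,0,0,0,0,0]
    - [1,-0.0004,0,0,0,0,0]
    - [1,-0.0005,0,0,0,0,0]
    - [1,-0.0006,0,0,0,0,0]
    - [1,-0.0006,0,0,0,0,0]
    - [1,-0.0006,0,0,0,0,0]
    - [1,-0.0006,0,0,0,0,0]
    - [1,-0.0006,0,0,0,0,0]

```text
time_s: 25.02
tcp_pos: [0.534, 0.1783, 0.0198]
ee_rot: [[-0.999, -0.039, -0.01], [-0.039, 0.999, -0.005], [0.01, -0.005, -1.0]]
wrist_force: [-12.0, 4.4, 9.1]
gripper_width: 0.004
```

>>> jog_arm:
  moves:
    - [1,-0.0001,0,0,0,0,0]
    - [1,-0.0002,0,0,0,0,0]
    - [1,-0.0003,0,0,0,0,0]
    - [1,-0.0004,0,0,0,0,0]
    - [1,-0.0005,0,0,0,0,0]
    - [1,-0.0006,0,0,0,0,0]
    - [1,-0.0007,0,0,0,0,0]
    - [1,-0.0008,0,0,0,0,0]
    - [1,-0.0008,0,0,0,0,0]
    - [1,-0.0008,0,0,0,0,0]

```text
time_s: 25.85
tcp_pos: [0.5345, 0.1783, 0.0198]
ee_rot: [[-0.999, -0.04, -0.01], [-0.039, 0.999, -0.006], [0.011, -0.005, -1.0]]
wrist_force: [-12.6, 4.4, 9.4]
gripper_width: 0.005
```

```bash
python3 - <<'E'
from h import *
go(.5335,.1783,.0198,92.3)
shot('side','s11.png'); crop('s11.png',220,130,380,250,5,'s11c.png')
E
```

```text
shift [ 0.001 -0.    -0.   ] rot [-0.0052 -0.0106 -0.0006] t 25.85 p [0.5345 0.1783 0.0198] jaw 92.27 F [-12.56   4.37   9.37] w 0.005295230700258531
```

View pics/s11c.png

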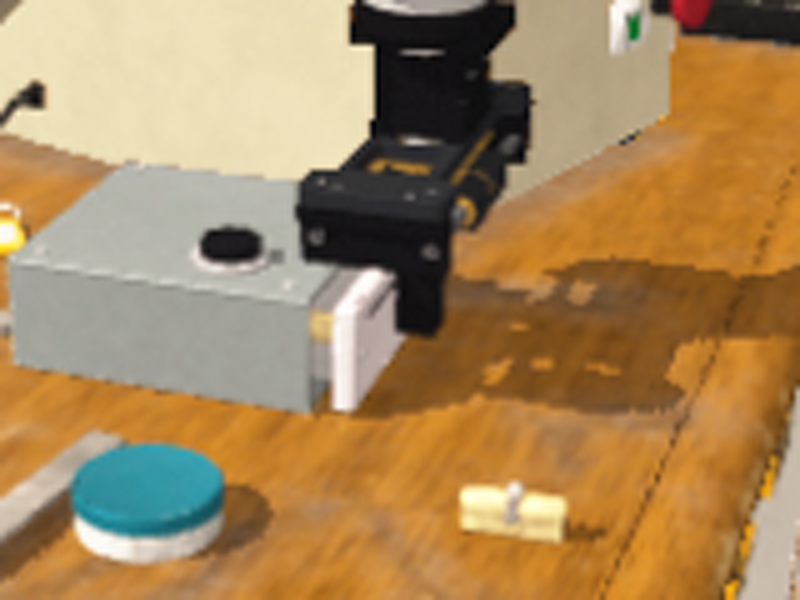

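>>> jog_arm:
  moves:
    - [1,-0.0001,0,0,0,0,0]
    - [1,-0.0002,0,0,0,0,0]
    - [1,-0.0003,0,0,0,0,0]
    - [1,-0.0004,0,0,0,0,0]
    - [1,-0.0005,0,0,0,0,0]
    - [1,-0.0006,0,0,0,0,0]
    - [1,-0.0007,0,0,0,0,0]
    - [1,-0.0008,0,0,0,0,0]
    - [1,-0.0008,0,0,0,0,0]
    - [1,-0.0008,0,0,0,0,0]

```text
time_s: 26.73
tcp_pos: [0.5351, 0.1784, 0.0198]
ee_rot: [[-0.999, -0.039, -0.011], [-0.039, 0.999, -0.006], [0.011, -0.005, -1.0]]
wrist_force: [-14.4, 4.5, 9.8]
gripper_width: 0.007
```

>>> jog_arm:
  moves:
    - [1,-0.0001,0,0,0,0,0]
    - [1,-0.0002,0,0,0,0,0]
    - [1,-0.0003,0,0,0,0,0]
    - [1,-0.0004,0,0,0,0,0]
    - [1,-0.0005,0,0,0,0,0]
    - [1,-0.0006,0,0,0,0,0]
    - [1,-0.0007,0,0,0,0,0]
    - [1,-0.0008,0,0,0,0,0]
    - [1,-0.0008,0,0,0,0,0]
    - [1,-0.0008,0,0,0,0,0]

```text
time_s: 27.57
tcp_pos: [0.5357, 0.1784, 0.0198]
ee_rot: [[-0.999, -0.039, -0.011], [-0.039, 0.999, -0.006], [0.011, -0.005, -1.0]]
wrist_force: [-15.3, 4.9, 9.6]
gripper_width: 0.003
```

>>> jog_arm:
  moves:
    - [1,-0.0001,0,0,0,0,0]
    - [1,-0.0002,0,0,0,0,0]
    - [1,-0.0003,0,0,0,0,0]
    - [1,-0.0004,0,0,0,0,0]
    - [1,-0.0005,0,0,0,0,0]
    - [1,-0.0006,0,0,0,0,0]
    - [1,-0.0006,0,0,0,0,0]
    - [1,-0.0006,0,0,0,0,0]
    - [1,-0.0006,0,0,0,0,0]
    - [1,-0.0006,0,0,0,0,0]

```text
time_s: 28.4
tcp_pos: [0.5361, 0.1784, 0.0198]
ee_rot: [[-0.999, -0.039, -0.012], [-0.039, 0.999, -0.006], [0.012, -0.005, -1.0]]
wrist_force: [-14.9, 4.8, 10.2]
gripper_width: 0.008
```

>>> jog_arm:
  moves:
    - [1,-0.0001,0,0,0,0,0]
    - [1,-0.0002,0,0,0,0,0]
    - [1,-0.0003,0,0,0,0,0]
    - [1,-0.0004,0,0,0,0,0]
    - [1,-0.0005,0,0,0,0,0]
    - [1,-0.0006,0,0,0,0,0]
    - [1,-0.0006,0,0,0,0,0]
    - [1,-0.0006,0,0,0,0,0]
    - [1,-0.0006,0,0,0,0,0]
    - [1,-0.0006,0,0,0,0,0]

```text
time_s: 29.23
tcp_pos: [0.5379, 0.1785, 0.0198]
ee_rot: [[-0.999, -0.04, -0.009], [-0.04, 0.999, -0.005], [0.009, -0.005, -1.0]]
wrist_force: [-9.6, 2.8, 6.3]
gripper_width: 0.01
```

>>> jog_arm:
  moves:
    - [1,-0.0001,0,0,0,0,0]
    - [1,-0.0001,0,0,0,0,0]
    - [1,-0.0002,0,0,0,0,0]
    - [1,-0.0002,0,0,0,0,0]
    - [1,-0.0003,0,0,0,0,0]
    - [1,-0.0003,0,0,0,0,0]
    - [1,-0.0004,0,0,0,0,0]
    - [1,-0.0004,0,0,0,0,0]
    - [1,-0.0004,0,0,0,0,0]
    - [1,-0.0004,0,0,0,0,0]

```text
time_s: 30.07
tcp_pos: [0.54, 0.1787, 0.0197]
ee_rot: [[-0.999, -0.04, -0.006], [-0.04, 0.999, -0.004], [0.006, -0.004, -1.0]]
wrist_force: [-7.0, 1.9, 4.9]
gripper_width: 0.008
```

```bash
python3 - <<'E'
from h import *
shot('side','s12.png')
a=cv2.imread('pics/s11.png')[160:200,245:305];b=cv2.imread('pics/s12.png')[160:200,245:305];d=cv2.imread('pics/s10.png')[160:200,245:305]
cv2.imwrite('pics/cmp.png',np.vstack([cv2.resize(v,None,fx=5,fy=5,interpolation=cv2.INTER_NEAREST) for v in(d,a,b)]))
E
```

```text
(no output)
```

View pics/cmp.png

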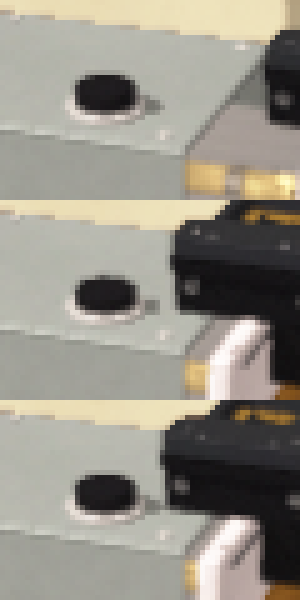

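>>> jog_arm:
  moves:
    - [1,-0.0001,0,0,0,0,0]
    - [1,-0.0001,0,0,0,0,0]
    - [1,-0.0002,0,0,0,0,0]
    - [1,-0.0002,0,0,0,0,0]
    - [1,-0.0003,0,0,0,0,0]
    - [1,-0.0003,0,0,0,0,0]
    - [1,-0.0004,0,0,0,0,0]
    - [1,-0.0004,0,0,0,0,0]
    - [1,-0.0004,0,0,0,0,0]
    - [1,-0.0004,0,0,0,0,0]

```text
time_s: 30.95
tcp_pos: [0.5405, 0.1787, 0.0198]
ee_rot: [[-0.999, -0.04, -0.006], [-0.04, 0.999, -0.004], [0.006, -0.004, -1.0]]
wrist_force: [-7.2, 1.3, 4.0]
gripper_width: 0.004
```

>>> jog_arm:
  moves:
    - [1,-0.0001,0,0,0,0,0]
    - [1,-0.0001,0,0,0,0,0]
    - [1,-0.0002,0,0,0,0,0]
    - [1,-0.0002,0,0,0,0,0]
    - [1,-0.0003,0,0,0,0,0]
    - [1,-0.0003,0,0,0,0,0]
    - [1,-0.0004,0,0,0,0,0]
    - [1,-0.0004,0,0,0,0,0]
    - [1,-0.0004,0,0,0,0,0]
    - [1,-0.0004,0,0,0,0,0]

```text
time_s: 31.78
tcp_pos: [0.5407, 0.1787, 0.0198]
ee_rot: [[-0.999, -0.04, -0.007], [-0.04, 0.999, -0.004], [0.007, -0.004, -1.0]]
wrist_force: [-7.4, 2.5, 5.0]
gripper_width: 0.006
```

>>> jog_arm:
  moves:
    - [1,-0.0001,0,0,0,0,0]
    - [1,-0.0001,0,0,0,0,0]
    - [1,-0.0002,0,0,0,0,0]
    - [1,-0.0002,0,0,0,0,0]
    - [1,-0.0003,0,0,0,0,0]
    - [1,-0.0003,0,0,0,0,0]
    - [1,-0.0004,0,0,0,0,0]
    - [1,-0.0004,0,0,0,0,0]
    - [1,-0.0005,0,0,0,0,0]
    - [1,-0.0005,0,0,0,0,0]

```text
time_s: 32.62
tcp_pos: [0.5408, 0.1787, 0.0197]
ee_rot: [[-0.999, -0.04, -0.007], [-0.04, 0.999, -0.005], [0.007, -0.004, -1.0]]
wrist_force: [-8.3, 2.1, 4.8]
gripper_width: 0.001
```

>>> jog_arm:
  moves:
    - [1,-0.0001,0,0,0,0,0]
    - [1,-0.0002,0,0,0,0,0]
    - [1,-0.0003,0,0,0,0,0]
    - [1,-0.0004,0,0,0,0,0]
    - [1,-0.0005,0,0,0,0,0]
    - [1,-0.0006,0,0,0,0,0]
    - [1,-0.0007,0,0,0,0,0]
    - [1,-0.0008,0,0,0,0,0]
    - [1,-0.0008,0,0,0,0,0]
    - [1,-0.0008,0,0,0,0,0]

```text
time_s: 33.45
tcp_pos: [0.541, 0.1787, 0.0197]
ee_rot: [[-0.999, -0.04, -0.008], [-0.04, 0.999, -0.005], [0.009, -0.005, -1.0]]
wrist_force: [-9.4, 2.3, 6.4]
gripper_width: 0.003
```

>>> jog_arm:
  moves:
    - [1,0.001,0,0,0,0,0]
    - [1,0.002,0,0,0,0,0]
    - [1,0.0035,0,0,0,0,0]
    - [1,0.005,0,0,0,0,0]
    - [1,0.0065,0,0,0,0,0]
    - [1,0.008,0,0,0,0,0]
    - [1,0.0095,0,0,0,0,0]
    - [1,0.011,0,0,0,0,0]
    - [1,0.0125,0,0,0,0,0]
    - [1,0.014,0,0,0,0,0]

```text
time_s: 34.28
tcp_pos: [0.5306, 0.1788, 0.02]
ee_rot: [[-0.999, -0.04, -0.002], [-0.04, 0.999, -0.003], [0.002, -0.003, -1.0]]
wrist_force: [0.4, -0.9, 1.0]
gripper_width: 0.009
```

>>> jog_arm:
  moves:
    - [1,0.002,0,0,0,0,0]
    - [1,0.005,0,0,0,0,0]
    - [1,0.01,0,0,0,0,0]
    - [1,0.018,0,0,0,0,0]
    - [1,0.028,0,0,0,0,0]
    - [1,0.04,0,0,0,0,0]
    - [1,0.052,0,0,0,0,0]
    - [1,0.065,0,0,0,0,0]
    - [1,0.078,0,0,0,0,0]
    - [1,0.09,0,0,0,0,0]

```text
time_s: 35.12
tcp_pos: [0.4384, 0.1746, 0.0203]
ee_rot: [[-0.999, -0.04, -0.003], [-0.04, 0.999, -0.003], [0.003, -0.003, -1.0]]
wrist_force: [-0.2, 0.1, 0.3]
gripper_width: -0.0
```

>>> jog_arm:
  moves:
    - [1,0.01,0,-0.01,0,0,0]
    - [1,0.01,0,-0.03,0,0,0]
    - [1,0.01,-0.01,-0.05,0,0,0]
    - [1,0.01,-0.03,-0.08,0,0,0]
    - [1,0.01,-0.05,-0.11,0,0,0]
    - [1,0.01,-0.08,-0.13,0,0,0]
    - [1,0.01,-0.11,-0.15,0,0,0]
    - [1,0.01,-0.14,-0.15,0,0,0]
    - [1,0.01,-0.15,-0.15,0,0,0]
    - [1,0.01,-0.15,-0.15,0,0,0]

```text
time_s: 35.95
tcp_pos: [0.4352, 0.0235, 0.1706]
ee_rot: [[-0.999, -0.036, -0.003], [-0.036, 0.999, -0.003], [0.003, -0.003, -1.0]]
wrist_force: [-0.8, 0.6, -1.0]
gripper_width: 0.006
```

```bash
python3 - <<'E'
from h import *
go(.4,.1,.2)
shot('side','s13.png'); shot('top','t13.png'); crop('s13.png',180,130,380,260,4,'s13c.png'); crop('t13.png',180,100,400,290,3.6,'t13c.png')
E
```

```text
shift [ 0.0325  0.0776 -0.0295] rot [0. 0. 0.] t 35.95 p [0.4352 0.0235 0.1706] jaw 92.09 F [-0.77  0.58 -1.05] w 0.005962132920527084
```

View pics/s13c.png

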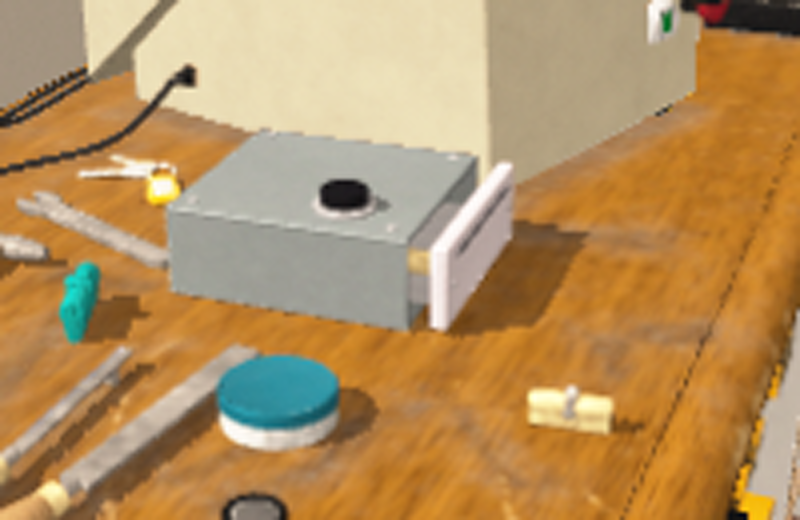

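View pics/t13c.png

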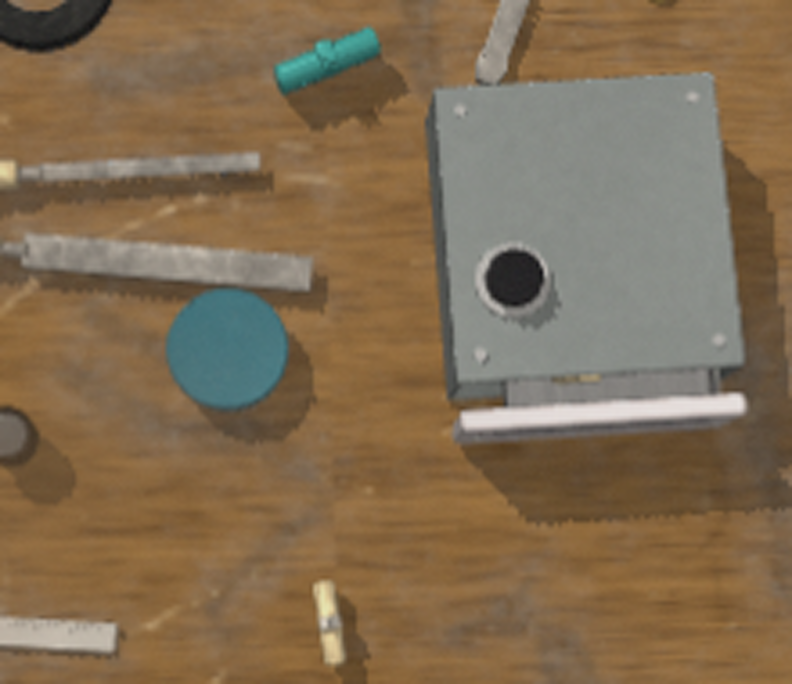

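The tray is shut at its original position, with the panel at side-crop (430–513, 165–328) just as before. The button is up, the cylinder is inside, and the tin, loupe and small cylinder have not moved. I'm handing in.

```bash
python3 - <<'E'
from h import *
print(finish_job())
E
```

```text
the job is handed in; nothing more can be done
None
```

The lock cylinder is in the tray and the drawer is latched shut, but the cylinder is lying on its side rather than standing. I handed in at about 36 s of the 62 s allowed.

- **Release:** I pressed the button with about 6 N, 4 to 5 mm down, and the tray popped out.
- **Placing:** I picked the larger brass cylinder at about (0.46, 0.42). The turquoise one and the smaller brass one were left alone. I lowered it until I felt floor contact (about 5 N) and let go. It was standing just after release, but the next picture, taken once the gripper had lifted clear, showed it toppled inside the tray. I did not stand it up again.
- **Tray position:** In the pictures the tray box sat about 13 mm to the right of where the description put it. I placed the cylinder by what I saw.
- **Closing:** Pushing slowly on the front, the force rose to about 15 N along the push (about 18.7 N with the sideways and downward friction). It fell to 7 N, then stiffened at the rubber buffer, where I stopped at about 9.4 N.
- **Last checks:** As I backed off, the force went to zero and the tray stayed at its shut position. The final pictures show the button up, the cylinder inside, the tin, loupe and small cylinder unmoved, and the arm clear.

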